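# Roll the trim of a display module home

## Robot

A 7-joint arm with a two-finger parallel gripper is mounted at the origin on the work surface. World frame = base frame: x ahead of the robot, y to its left, z up, the work surface at z = 0. Lengths are in m, angles in rad, forces in N, time in s.
With the tool pointing down it reaches from about 0.425 to 1.025 m from the base axis. Payload 9.4 kg.
Tool frame: the origin (TCP) lies midway between the tips of the shut fingers; the grasp point (between the pads) lies 19 mm behind it; z points along the fingers, y is the direction in which the jaws open and shut (so a half turn about z gives the same grasp; the last joint's range is limited). The gripper opens to 85 mm and grips with 20 to 120 N. Pads are 22 mm wide; open, the fingers measure 114 mm over their backs; the gripper's body (76 mm by 85 mm) begins 54 mm behind the grasp point. The pads swing forward as they close: fully open they stand 13 mm farther back than shut.
Start: joints at [-1.218, 0.599, -0.003, 1.599, 0.002, 0.943, -0.08], TCP at [0.302, 0.659, 0.231] pointing down, gripper open.
Joint ranges: [-2.57, 2.57], [-0.35, 1.97], [-1.29, 1.29], [0.11, 2.56], [-1.05, 4.19], [0.11, 1.86], [-2.63, 2.63]. Speed limits (rad/s): [2.22, 2.22, 3.01, 3.01, 3.14, 3.14, 3.14].

## Interface

Orientations are given as a unit quaternion [w, x, y, z].
In Python, from cell import env gives the robot as it stands. The module is installed in compiled form; this text tells all that it offers.
- The arm moves only by the tool jog_arm, never from a script. Its argument "motion" is a list of rows, each a list of 2 entries, a list of its own where there are three numbers: the shift along the world's x, y, z in units of 25 mm (1.0 is 25 mm), then the turn about the world's z in units of 6 degrees (1.0 is 6 degrees). In form: [[[x, y, z], yaw], ...]. A call has 1 to 10 rows; each row shifts and turns the commanded pose from where the row before left it; what a row does not reach is not made up. A row lasts 1/8 s, in which the tool goes at most 62.5 mm and 10.7 degrees, less where a joint would pass 70% of its speed; a pose out of reach is approached as far as the arm can. A call is refused whole if a number of a shift passes 1 or a number of a turn 1, either way. A call with a gripper value outside its range is refused whole. "hand" is the finger opening in mm, from 0 to 85.4, set as the call begins (left out, the last holds). The fingers move at their own pace and stop on an object; "grip_force" is the grip in N (left out, the last holds). Time passes only in rows, so rows that do not move let the fingers close. It gives the time, the measured TCP pose, the force and the opening at its end, in the units of the state.
- env.observe(): the state, without advancing time (a new reading comes with each control period).
- env.capture(name): name is "scene" or "top" or "wrist"; returns the picture (384x512x3 uint8, red, green, blue); there is no depth.
- env.get_calibration(name): a dict with "fx", "fy", "cx", "cy" (pixels), "world_from_camera" (4x4, takes a point from camera to world coordinates); the wrist camera has in their place "mount" (4x4, takes a point from camera to tool coordinates, whose origin is the TCP and whose axes are the flange's). Camera axes: x right, y up, looking along -z (the intrinsics and any distortion apply to the point x, -y, -z); pixel columns grow to the right and rows downward; lengths in m; the calibration is good to about 2 mm. A picture is of the moment at which its call begins: read the wrist's pose just before it. get_calibration takes no time and is no camera call.
- env.sign_off(): hands the job in, once; it reports no verdict.
The state is a dict: "time": time; "joints": joint angles; "qd": joint speeds; "effort": joint torques, N m; "position": TCP position; "orientation": TCP orientation; "contact_force": force on the tool from outside, world axes, zero at the start; "torque": the same for the moment, N m; "finger_gap": opening from 0.0 (shut) to 1.0 (fully open).
Only numpy, scipy, OpenCV 4.12 (cv2) and the standard library are available. Lean on these libraries where they do the work, as an engineer would, in place of code of your own. Each camera call takes 0.05 s, during which the arm holds its last target. There are 200 camera calls.

## Task

Take the press roller from its stand and roll it along the raised row of trim pieces on the display module's edge, pressing firmly, about 15 N and never more than 30 N, until every piece is fully home and flush with the rim. Press the trim only with the roller, then put the roller back upright in its stand; leave everything else on the bench where it is.

Things in the scene. Friction and masses are not known exactly. Their poses are not given: they have to be found in the camera images.
- cradle: Fixed aluminium cradle, base plate 120 x 270 x 10 mm on the bench; origin: centre of its underside, z up. It carries an open display module 110 x 270 mm, long along cradle y, metal rim nominally 56 mm above the origin. Its feet are adjusted: true height up to 8 mm more or less, out of level along y by up to 0.03 rad. No pose here shows this (all are nominal); only touch does.
- row (a point): Nominal centre of the row of eight grey trim pieces in the channel along the module's long edge on the cradle's -x side, at rim height: cradle (-38, 0, 56) mm; axes as the cradle's. Pieces 24 x 24 mm; row from y = -96 to +96 mm, piece i centred at y = -84 + 24 i mm. Rims 5 mm wide either side of the row; a piece fully down is flush with them.
- corner (a point): Nominal centre of the bare metal corner flat at the row's +y end, level with the rim: 116 mm from the row's centre along y. The flat is 39 mm long (y 96 to 135 mm from the row's centre) and 36 mm wide; a like one is at the -y end.
- roller: Loose press roller, 0.29 kg (body +-30 %), in its stand. Origin: centre of the underside of its black flange, 76 (x) x 62 (y) x 6 mm; z up. Above the flange an upright square wooden handle, 26 x 26 mm, sides along x and y, from 6 to 70 mm above the origin. Below it a fork with a rubber wheel, radius 20 mm, 16 mm wide, axle along y: it rolls along x.
- wheel_foot (a point): Lowest point of the roller's unloaded wheel, 44 mm under the roller's origin (axle 24 mm under it). The axle is sprung in the fork: it begins to give upward at about 3 N, then 1 mm more per 11 N, up to 6 mm.
- stand: Fixed aluminium stand, 80 (x) x 66 (y) x 52 mm, origin: centre of its underside; open pocket 54 x 44 mm in its top. The roller's flange rests on its top (roller origin 52 mm above the stand's), wheel hanging free in the pocket, axes parallel, either way round. It is left or right of the module; a fixed black parts tray of like footprint, 30 mm high, is on the other side.
- wheel (a joint): Angle of the roller's wheel about its axle, rad, 0 at the start, without limits; 1 rad is 20 mm of rolling.
- trim0 (a joint): How far trim piece 0 (at the -y end of the row) stands proud of the rim, m: 0 is flush and fully home (a hard stop); it starts 2.5 to 4.2 mm proud. A stiff sliding fit: takes 7 to 10 N to push down and stays where it is left.
- trim1 (a joint): How far trim piece 1 (counted from the -y end of the row) stands proud of the rim, m: 0 is flush and fully home (a hard stop); it starts 2.5 to 4.2 mm proud. A stiff sliding fit: takes 7 to 10 N to push down and stays where it is left.
- trim2 (a joint): How far trim piece 2 (counted from the -y end of the row) stands proud of the rim, m: 0 is flush and fully home (a hard stop); it starts 2.5 to 4.2 mm proud. A stiff sliding fit: takes 7 to 10 N to push down and stays where it is left.
- trim3 (a joint): How far trim piece 3 (counted from the -y end of the row) stands proud of the rim, m: 0 is flush and fully home (a hard stop); it starts 2.5 to 4.2 mm proud. A stiff sliding fit: takes 7 to 10 N to push down and stays where it is left.
- trim4 (a joint): How far trim piece 4 (counted from the -y end of the row) stands proud of the rim, m: 0 is flush and fully home (a hard stop); it starts 2.5 to 4.2 mm proud. A stiff sliding fit: takes 7 to 10 N to push down and stays where it is left.
- trim5 (a joint): How far trim piece 5 (counted from the -y end of the row) stands proud of the rim, m: 0 is flush and fully home (a hard stop); it starts 2.5 to 4.2 mm proud. A stiff sliding fit: takes 7 to 10 N to push down and stays where it is left.
- trim6 (a joint): How far trim piece 6 (counted from the -y end of the row) stands proud of the rim, m: 0 is flush and fully home (a hard stop); it starts 2.5 to 4.2 mm proud. A stiff sliding fit: takes 7 to 10 N to push down and stays where it is left.
- trim7 (a joint): How far trim piece 7 (at the +y end of the row) stands proud of the rim, m: 0 is flush and fully home (a hard stop); it starts 2.5 to 4.2 mm proud. A stiff sliding fit: takes 7 to 10 N to push down and stays where it is left.
- meter: Bystander: black hand multimeter, 140 x 70 x 32 mm, lying on the bench. Origin: centre of its underside.
- driver: Bystander: screwdriver lying on the bench. Origin: underside, near its middle.
- flux: Bystander: small bottle, 48 mm across, 95 mm tall, standing. Origin: centre of its underside.
- spool: Bystander: metal solder spool, 60 mm across, 42 mm tall, standing. Origin: centre of its underside.
- card: Bystander: small circuit card, 90 x 60 x 6 mm, with parts up to 16 mm high, lying flat. Origin: centre of its underside.
- loupe: Bystander: black loupe, 48 mm across, 30 mm tall, standing. Origin: centre of its underside.

How it is judged:
On the way, in this order (a step that is already met when the one before it is completed fails the run):
1. the roller is out of its stand (z of roller in the frame of stand above 0.09 m), for 0.1 s.
2. the roller's wheel has rolled at least 80 mm (4 rad, either way) and is pressing on the module ((value of joint wheel above 4 rad or value of joint wheel below -4 rad) and contact force between roller and cradle above 3 N), for 0.05 s.
3. all eight trim pieces are home (value of joint each of trim0, trim1, trim2, trim3, trim4, trim5, trim6, trim7 below 0.0015 m), for 0.2 s.
At the end, for the whole second after the job is handed in: All eight trim pieces are within 1.5 mm of flush, and the roller rests upright (within 0.08 rad) in its stand, its flange on the stand's top (height within 3 mm, centre within 14 mm of the stand's), at rest (all of step 3 and horizontal distance between roller and stand below 0.014 m and z of roller in the frame of stand between 0.049 and 0.055 m and angle between roller's own z axis and vertical below 0.08 rad and linear speed of roller below 0.02 m/s); the robot touches nothing.
It fails at once if the roller presses on the module or its trim with more than 30 N (contact force between roller and cradle above 30 N).
It fails at once if the gripper or arm presses on the module or its trim (over 3 N) (contact force between any of the fingers, the arm and cradle above 3 N).
It fails at once if another thing on the bench is shoved more than 20 mm (distance of any of meter, driver, flux, spool, card, loupe from where it was at the start of the episode above 0.02 m).
It also fails if it takes over 70 s, if anything falls off the work surface, if the arm or the gripper's body presses on something with over 40 N, if the wrist force passes 120 N, or if a joint passes its speed limit or range.

## Working session

There is one attempt and no reset: what is moved stays moved. The work goes in short steps, Python scripts to look and compute and a tool call to move; the robot and the scene stay as the last step left them, time stands still between calls to the robot, and variables do not carry over. Pictures are saved under pics/ and viewed, about 8 in all and at most 12, crops included, and the job is handed in when it is done.

Besides the shell and the picture viewer there is one more tool, called after "Emit:" as name(argument=value, ...), one argument or row to a line, values as JSON. jog_arm: Moves the arm, as the interface text tells. Its arguments: {"type":"object","properties":{"motion":{"type":"array","items":{"type":"array"}},"hand":{"type":"number"},"grip_force":{"type":"number"}},"required":["motion"]}

```bash
mkdir -p pics; python3 - <<'E'
from cell import env
import cv2
s=env.observe();print(s)
for n in("scene","top","wrist"):
    im=env.capture(n);cv2.imwrite(f"pics/{n}0.png",im[:,:,::-1])
    c=env.get_calibration(n);print(n,c)
E
```

```text
{'time': 0.0, 'joints': array([-1.21770545,  0.60013832, -0.00254277,  1.60017485,  0.00181395,
        0.94288955, -0.07977572]), 'qd': array([ 0.00238489, -0.00060019, -0.00042606, -0.00072431, -0.00048335,
        0.0021174 ,  0.0016358 ]), 'effort': array([ 2.06436911e-03, -7.76441503e+01,  1.56560954e+00, -2.58002543e+01,
        1.22910718e-02,  8.93437274e-03, -2.03414868e-05]), 'position': array([0.30190755, 0.65860361, 0.23039138]), 'orientation': array([-9.32993729e-05,  2.13200916e-01,  9.77008046e-01, -7.98612825e-04]), 'contact_force': array([-0.52113526, -0.77419672, -0.73379357]), 'torque': array([ 0.02165136, -0.02639351,  0.03982176]), 'finger_gap': 0.9974539686832066}
scene {'fx': 375.71471249960825, 'fy': 375.71471249960825, 'cx': 266.0974975630204, 'cy': 195.88788694371542, 'world_from_camera': array([[-0.65729971, -0.43576233,  0.61487257,  1.19302422],
       [ 0.75362238, -0.38355063,  0.5337998 ,  0.58605481],
       [ 0.00322491,  0.81424818,  0.58050796,  0.71612211],
       [ 0.        ,  0.        ,  0.        ,  1.        ]])}
top {'fx': 389.51285671271035, 'fy': 389.51285671271035, 'cx': 255.1080530049779, 'cy': 199.90222829669736, 'world_from_camera': array([[ 0.01078161,  0.97461434, -0.22363062,  0.32282458],
       [-0.9999213 ,  0.00907347, -0.00866443,  0.0026244 ],
       [-0.00641538,  0.22370644,  0.97463546,  0.98496261],
       [ 0.        ,  0.        ,  0.        ,  1.        ]])}
wrist {'fx': 266.5846333323633, 'fy': 266.5846333323633, 'cx': 259.68285935142814, 'cy': 192.66070091656348, 'mount': array([[ 5.12677582e-04,  9.51170167e-01,  3.08666568e-01,
         7.90620966e-02],
       [ 9.99998779e-01, -9.43232965e-04,  1.24567459e-03,
        -7.62436088e-06],
       [ 1.47599299e-03,  3.08665552e-01, -9.51169490e-01,
        -1.41526015e-01],
       [ 0.00000000e+00,  0.00000000e+00,  0.00000000e+00,
         1.00000000e+00]])}
```

View pics/top0.png

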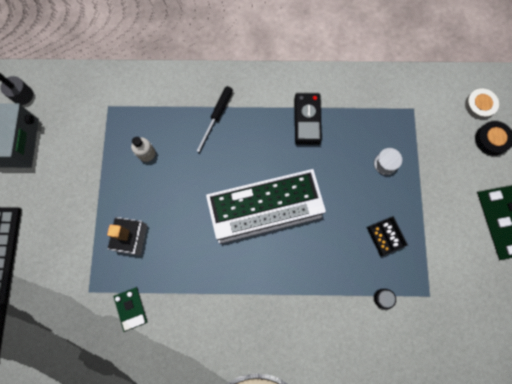

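View pics/scene0.png

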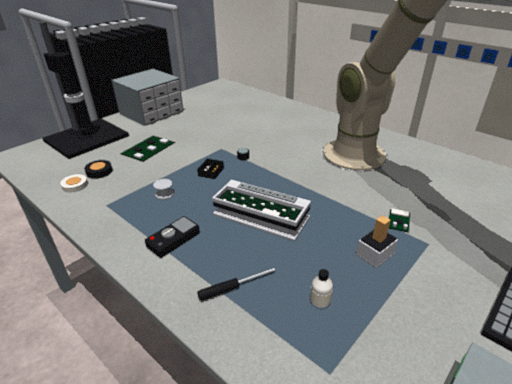

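Top view: the module is at about (266,206) with the trim row on its near side, from (231,226) to (309,211). The roller and stand are at about (126,236), the tray is at (387,236), the card at (130,309) and the flux bottle at (144,149). Next I'll enlarge crops.

```bash
python3 - <<'E'
import cv2,numpy as np
im=cv2.imread("pics/top0.png")
a=cv2.resize(im[160:250,195:335],(800,514),interpolation=cv2.INTER_CUBIC) # x5.714
cv2.imwrite("pics/c1.png",a)
b=cv2.resize(im[205:265,90:170],(800,600),interpolation=cv2.INTER_CUBIC) # x10
cv2.imwrite("pics/c2.png",b)
E
```

```text
(no output)
```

View pics/c1.png

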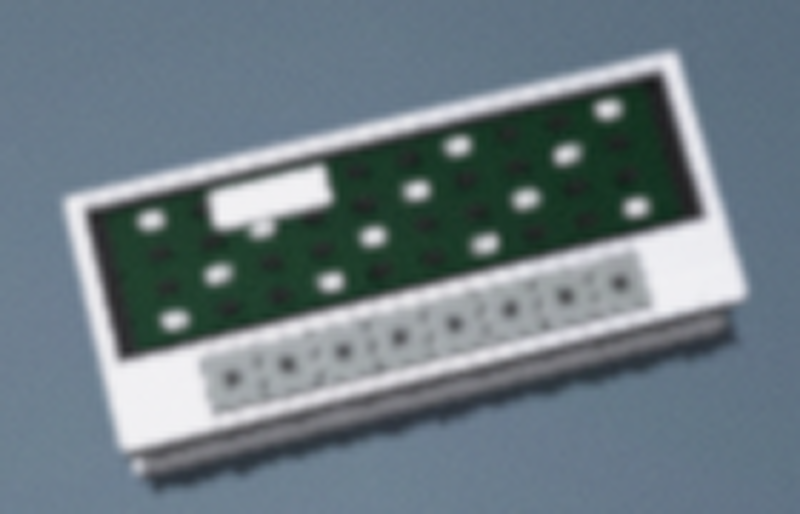

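View pics/c2.png

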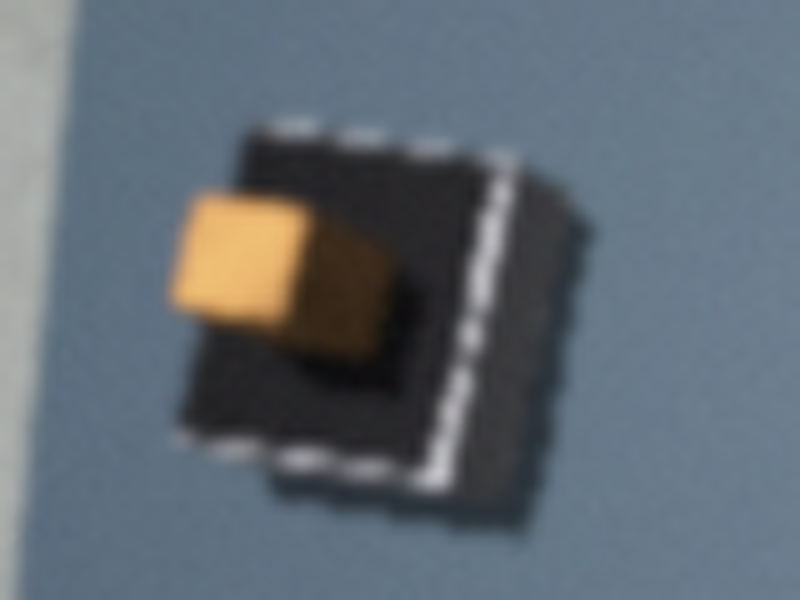

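The crops give the module's rim corners at (65,200), (678,50), (747,297) and (122,452). The first and last trim dots are at (232,378) and (620,283). The flange is around (250,130), (495,165), (425,480) and (180,432), and the handle top is around (240,258).

```bash
cat > h.py <<'E'
import numpy as np
from cell import env
def ray(n,uv,z,T=None):
    c=env.get_calibration(n);T=c["world_from_camera"] if T is None else T
    uv=np.atleast_2d(np.array(uv,float));z=np.broadcast_to(z,len(uv))
    d=np.c_[(uv[:,0]-c["cx"])/c["fx"],-(uv[:,1]-c["cy"])/c["fy"],-np.ones(len(uv))]@T[:3,:3].T
    return T[:3,3]+d*((z-T[2,3])/d[:,2])[:,None]
def wristT(s):
    from scipy.spatial.transform import Rotation as R
    q=s["orientation"];T=np.eye(4);T[:3,:3]=R.from_quat([q[1],q[2],q[3],q[0]]).as_matrix();T[:3,3]=s["position"]
    return T@env.get_calibration("wrist")["mount"]
def uncrop(uv,s,o): return (np.array(uv)+.5)/s-.5+np.array(o)
E
python3 - <<'E'
from h import *
np.set_printoptions(precision=4,suppress=True)
s=800/140
m=ray("top",uncrop([(65,200),(678,50),(747,297),(122,452)],s,(195,160)),.056);print(m)
print("module size",np.linalg.norm(np.diff(m,axis=0),axis=1),"c",m.mean(0))
r=ray("top",uncrop([(232,378),(620,283)],s,(195,160)),.059);print(r,np.linalg.norm(r[1]-r[0]),r.mean(0))
d=r[0]-r[1];print("row y yaw",np.degrees(np.arctan2(d[1],d[0])))
d=m[0]-m[1];print("long1 yaw",np.degrees(np.arctan2(d[1],d[0])));d=m[3]-m[2];print("long2 yaw",np.degrees(np.arctan2(d[1],d[0])))
f=ray("top",uncrop([(250,130),(495,165),(425,480),(180,432)],10,(90,205)),.056);print(f,f.mean(0),np.linalg.norm(np.diff(f,axis=0),axis=1))
for a,b in((3,0),(2,1),(1,0),(2,3)):
    d=f[b]-f[a];print("yaw",np.degrees(np.arctan2(d[1],d[0])))
h=ray("top",uncrop([(200,195),(310,200),(285,325),(172,302)],10,(90,205)),.122);print(h,h.mean(0),np.linalg.norm(np.diff(h,axis=0),axis=1))
E
```

```text
[[ 0.5482  0.1318  0.056 ]
 [ 0.618  -0.133   0.056 ]
 [ 0.5085 -0.1598  0.056 ]
 [ 0.4398  0.1036  0.056 ]]
module size [0.2738 0.1127 0.2723] c [ 0.5287 -0.0144  0.056 ]
[[ 0.4711  0.058   0.059 ]
 [ 0.5135 -0.1057  0.059 ]] 0.169115193897009 [ 0.4923 -0.0238  0.059 ]
row y yaw 104.4936817837404
long1 yaw 104.75489324746881
long2 yaw 104.60985150360516
[[0.4888 0.3516 0.056 ]
 [0.4808 0.2914 0.056 ]
 [0.4048 0.3021 0.056 ]
 [0.4156 0.3616 0.056 ]] [0.4475 0.3267 0.056 ] [0.0608 0.0768 0.0605]
yaw -7.795945315031175
yaw -8.078696886108382
yaw 82.41149442570307
yaw 79.72107438019732
[[0.4621 0.3367 0.122 ]
 [0.4612 0.3118 0.122 ]
 [0.433  0.3149 0.122 ]
 [0.4379 0.3407 0.122 ]] [0.4486 0.3261 0.122 ] [0.0249 0.0284 0.0262]
```

Emit:
jog_arm(
  motion=[
    [[0.42, -0.95, 0], -0.88],
    [[0.42, -0.95, 0], -0.88],
    [[0.42, -0.95, 0], -0.88],
    [[0.42, -0.95, 0], -0.88],
    [[0.42, -0.95, 0], -0.88],
    [[0.42, -0.95, 0], -0.88],
    [[0.42, -0.95, 0], -0.88],
    [[0.42, -0.95, 0], -0.88],
    [[0.42, -0.95, 0], -0.88],
    [[0.42, -0.95, 0], -0.88],
  ],
  hand=85,
)

```text
time: 1.4
position: [0.4074, 0.4206, 0.2312]
orientation: [-0.0, 0.627, 0.779, -0.0]
contact_force: [-0.3, 0.6, -0.3]
finger_gap: 0.991
```

Emit:
jog_arm(
  motion=[
    [[0.42, -0.95, 0], -0.88],
    [[0.42, -0.95, 0], -0.88],
    [[0.42, -0.95, 0], -0.88],
    [[0.42, -0.95, 0], -0.88],
    [[0, 0, 0], 0],
    [[0, 0, 0], 0],
  ],
)

```text
time: 2.15
position: [0.4491, 0.3268, 0.2313]
orientation: [-0.0, 0.758, 0.653, 0.0]
contact_force: [-0.3, -0.2, -0.2]
finger_gap: 0.996
```

```bash
python3 - <<'E'
from h import *
import cv2
from scipy.spatial.transform import Rotation as R
s=env.observe();q=s["orientation"];M=R.from_quat([q[1],q[2],q[3],q[0]]).as_matrix()
print(s["position"],"jaw yaw",np.degrees(np.arctan2(M[1,1],M[0,1])),"z",M[:,2],s["joints"],s["contact_force"])
im=env.capture("wrist");cv2.imwrite("pics/w1.png",im[:,:,::-1]);np.save("w1T.npy",wristT(s))
E
```

```text
[0.44907697 0.32683387 0.23125945] jaw yaw -8.537837172289004 z [-1.63652531e-04  3.23295841e-04 -9.99999934e-01] [-0.99324275  0.41385668  0.36492197  2.00736487 -0.2112787   0.75601954
 -0.65098605] [-0.2822745  -0.21707555 -0.17182453]
```

View pics/w1.png

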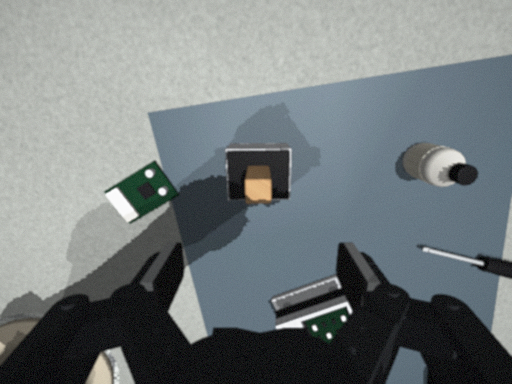

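Wrist view: the flange spans about (227–290, 148–199) and is square to the image. The handle top is at about (259,185).

```bash
python3 - <<'E'
from h import *
import cv2
T=np.load("w1T.npy")
f=ray("wrist",[(228,149),(290,149),(289,198),(229,198)],.057,T);print(f,f.mean(0))
im=cv2.imread("pics/w1.png")
cv2.imwrite("pics/c3.png",cv2.resize(im[135:215,215:305],(720,640)[:2],interpolation=cv2.INTER_CUBIC)[:600])
E
```

```text
[[0.41642203 0.36252196 0.057     ]
 [0.48896083 0.35168787 0.057     ]
 [0.4807831  0.29086179 0.057     ]
 [0.40633959 0.30195699 0.057     ]] [0.44812639 0.32675715 0.057     ]
```

View pics/c3.png

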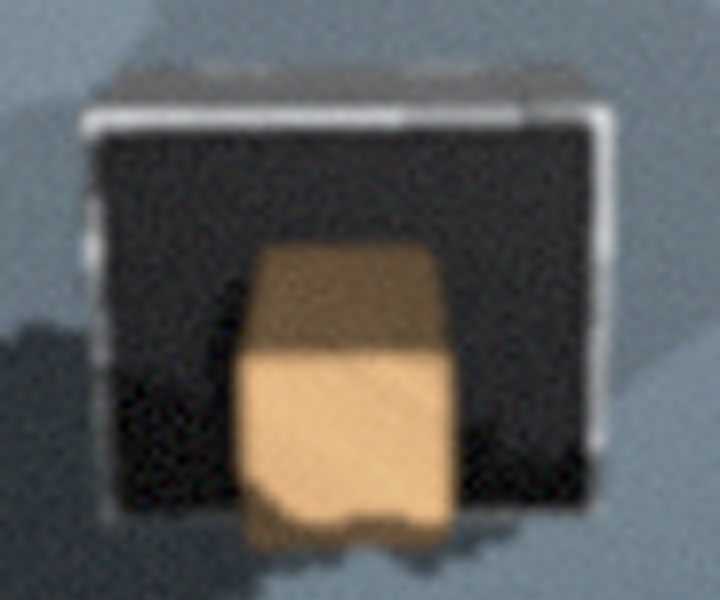

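The crop shows the stand square to the gripper and the roller centre at (0.448, 0.3268), matching the first estimate. I'll descend and grasp.

Emit:
jog_arm(
  motion=[
    [[-0.02, 0, -0.8], 0],
    [[0, 0, -0.9], 0],
    [[0, 0, -0.9], 0],
    [[0, 0, -0.9], 0],
    [[0, 0, -0.9], 0],
    [[0, 0, -0.9], 0],
    [[0, 0, -0.5], 0],
    [[0, 0, -0.28], 0],
    [[0, 0, 0], 0],
    [[0, 0, 0], 0],
  ],
)

```text
time: 3.45
position: [0.4489, 0.3268, 0.0798]
orientation: [-0.0, 0.758, 0.652, 0.0]
contact_force: [0.6, -0.5, 0.2]
finger_gap: 0.995
```

Emit:
jog_arm(
  motion=[
    [[0, 0, 0], 0],
    [[0, 0, 0], 0],
    [[0, 0, 0], 0],
    [[0, 0, 0], 0],
    [[0, 0, 0], 0],
    [[0, 0, 0], 0],
    [[0, 0, 0], 0],
  ],
  hand=0,
  grip_force=110,
)

```text
time: 4.32
position: [0.4485, 0.3267, 0.0797]
orientation: [-0.0, 0.758, 0.653, 0.0]
contact_force: [-1.7, -0.6, 5.0]
finger_gap: 0.294
```

Emit:
jog_arm(
  motion=[
    [[0, 0, 0.5], 0],
    [[0, 0, 0.9], 0],
    [[0, 0, 0.9], 0],
    [[0, 0, 0.9], 0],
    [[0, 0, 0.9], 0],
    [[0, 0, 0.9], 0],
    [[0, 0, 0.2], 0],
    [[0.05, -0.7, 0], -0.9],
    [[0.05, -0.8, 0], -0.95],
    [[0.05, -0.83, 0], -0.95],
  ],
)

```text
time: 5.58
position: [0.4519, 0.2675, 0.2087]
orientation: [0.0, 0.846, 0.533, -0.001]
contact_force: [-0.5, 0.8, -3.3]
finger_gap: 0.292
```

Emit:
jog_arm(
  motion=[
    [[0.05, -0.8, 0], -0.93],
    [[0.05, -0.8, 0], -0.93],
    [[0.05, -0.8, 0], -0.93],
    [[0.05, -0.8, 0], -0.93],
    [[0.05, -0.8, 0], -0.93],
    [[0.05, -0.8, 0], -0.93],
    [[0.05, -0.8, 0], -0.93],
    [[0.05, -0.8, 0], -0.93],
    [[0.03, -0.8, 0], -0.91],
    [[0, 0, 0], 0],
  ],
)

```text
time: 6.82
position: [0.4631, 0.0865, 0.2093]
orientation: [0.0, 0.992, 0.124, -0.0]
contact_force: [0.5, 0.9, -3.6]
finger_gap: 0.289
```

Emit:
jog_arm(
  motion=[
    [[0, 0, -0.8], 0],
    [[0, 0, -0.8], 0],
    [[0, 0, -0.4], 0],
    [[0, 0, -0.2], 0],
    [[0, 0, 0], 0],
    [[0, 0, 0], 0],
  ],
)

```text
time: 7.58
position: [0.4634, 0.0884, 0.1547]
orientation: [-0.0, 0.992, 0.127, 0.0]
contact_force: [1.0, -0.1, -2.6]
finger_gap: 0.29
```

```bash
python3 - <<'E'
from h import *
import cv2
from scipy.spatial.transform import Rotation as R
s=env.observe();q=s["orientation"];M=R.from_quat([q[1],q[2],q[3],q[0]]).as_matrix()
print(s["position"],"jaw yaw",np.degrees(np.arctan2(M[1,1],M[0,1])),s["joints"],s["contact_force"],s["torque"])
im=env.capture("wrist");cv2.imwrite("pics/w2.png",im[:,:,::-1]);np.save("w2T.npy",wristT(s))
E
```

```text
[0.46339562 0.08837431 0.15471823] jaw yaw -75.44352853016447 [-0.73021859  0.4848145   0.59876863  2.26673932 -0.54711207  0.52969956
 -1.02005726] [ 1.01075439 -0.10815729 -2.62402205] [ 0.02363055  0.01230167 -0.03333195]
```

View pics/w2.png

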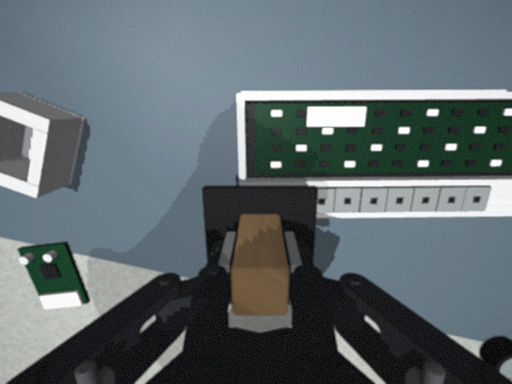

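Wrist view: the roller is upright and in line with the row. The trim dots run along row ≈200, from (322,201) to (477,199).

```bash
python3 - <<'E'
from h import *
T=np.load("w2T.npy")
p=ray("wrist",[(322,201),(373,201),(425,200),(477,199)],.059,T);print(p,np.linalg.norm(p[-1]-p[0]))
d=p[0]-p[-1];print(np.degrees(np.arctan2(d[1],d[0])))
n=np.array([np.cos(np.radians(14.6)),np.sin(np.radians(14.6))]);e=np.array([-n[1],n[0]])
c=np.array([.4920,-.0239])
print("lateral of dots vs row line",(p[:,:2]-c)@n,"along",(p[:,:2]-c)@e)
print("tcp",(np.array([.46340,.08837])-c)@n,(np.array([.46340,.08837])-c)@e)
E
```

```text
[[ 0.47229313  0.02936773  0.059     ]
 [ 0.48444132 -0.01734356  0.059     ]
 [ 0.49775315 -0.06453784  0.059     ]
 [ 0.51103415 -0.11162285  0.059     ]] 0.14621631042681435
105.36439409350284
lateral of dots vs row line [-0.00564336 -0.00566193 -0.00467618 -0.00369272] along [ 0.05651517  0.00825004 -0.0407758  -0.08968813]
tcp 0.0006233445741699824 0.11585389221576398
```

```bash
python3 - <<'E'
from h import *
T=np.load("w2T.npy");print(T[:3,3])
n=np.array([np.cos(np.radians(14.6)),np.sin(np.radians(14.6))]);e=np.array([-n[1],n[0]]);c=np.array([.4920,-.0239])
for z in(.051,.059,.067):
    p=ray("wrist",[(322,201),(477,199)],z,T)[:,:2];t=ray("top",uncrop([(232,378),(620,283)],800/140,(195,160)),z)[:,:2]
    print(z,"wrist lat",(p-c)@n,"along",((p-c)@e).mean()+.012,"top lat",(t-c)@n,"along",((t-c)@e).mean())
E
```

```text
[0.54048457 0.10813324 0.29630417]
0.051 wrist lat [-0.00853733 -0.00652093] along -0.009041010060983751 top lat [0.00182998 0.00151346] along -0.00059186736569114
0.059 wrist lat [-0.00564336 -0.00369272] along -0.004586481206125287 top lat [0.00046927 0.00015546] along -1.6620991166588217e-06
0.067 wrist lat [-0.00274939 -0.00086451] along -0.000131952351266805 top lat [-0.00089144 -0.00120254] along 0.0005885431674578084
```

The two cameras agree only if the rim is about 8 mm high, i.e. near z = 0.064. On that basis I expect touch at TCP z ≈ 0.135. I'll shift 1.8 mm sideways and feel down.

Emit:
jog_arm(
  motion=[
    [[-0.07, -0.02, -0.3], 0],
    [[0, 0, -0.25], 0],
    [[0, 0, 0], 0],
    [[0, 0, 0], 0],
  ],
)

```text
time: 8.12
position: [0.4614, 0.0877, 0.1405]
orientation: [0.0, 0.992, 0.127, -0.0]
contact_force: [0.2, 0.0, -2.1]
finger_gap: 0.289
```

Emit:
jog_arm(
  motion=[
    [[0, 0, -0.06], 0],
    [[0, 0, 0], 0],
  ],
)

```text
time: 8.38
position: [0.4614, 0.0878, 0.139]
orientation: [-0.0, 0.992, 0.127, -0.0]
contact_force: [1.1, -1.0, -1.9]
finger_gap: 0.294
```

Emit:
jog_arm(
  motion=[
    [[0, 0, -0.05], 0],
    [[0, 0, 0], 0],
  ],
)

```text
time: 8.62
position: [0.4613, 0.0878, 0.1377]
orientation: [-0.0, 0.992, 0.127, -0.0]
contact_force: [-0.4, -0.3, -3.3]
finger_gap: 0.291
```

Emit:
jog_arm(
  motion=[
    [[0, 0, -0.05], 0],
    [[0, 0, 0], 0],
  ],
)

```text
time: 8.88
position: [0.4614, 0.0878, 0.1365]
orientation: [0.0, 0.992, 0.127, 0.0]
contact_force: [-0.4, -0.7, -3.1]
finger_gap: 0.292
```

Emit:
jog_arm(
  motion=[
    [[0, 0, -0.04], 0],
    [[0, 0, 0], 0],
  ],
)

```text
time: 9.12
position: [0.4616, 0.0878, 0.1358]
orientation: [-0.0, 0.992, 0.127, 0.0]
contact_force: [-0.9, -0.3, 5.7]
finger_gap: 0.284
```

Emit:
jog_arm(
  motion=[
    [[0, 0, 0.6], 0],
    [[0.26, -1, 0], 0],
    [[0.26, -1, 0], 0],
    [[0.26, -1, 0], 0],
    [[0.26, -1, 0], 0],
    [[0.26, -1, 0], 0],
    [[0.26, -1, 0], 0],
    [[0.26, -1, 0], 0],
    [[0.26, -1, 0], 0],
    [[0.26, -0.98, 0], 0],
  ],
)

```text
time: 10.38
position: [0.5198, -0.1374, 0.1503]
orientation: [-0.0, 0.992, 0.127, -0.0]
contact_force: [-0.0, 0.7, -2.3]
finger_gap: 0.294
```

Emit:
jog_arm(
  motion=[
    [[0, 0, -0.24], 0],
    [[0, 0, 0], 0],
    [[0, 0, 0], 0],
  ],
)

```text
time: 10.75
position: [0.5196, -0.1357, 0.1443]
orientation: [-0.0, 0.992, 0.127, -0.0]
contact_force: [-0.2, -0.8, -4.0]
finger_gap: 0.292
```

Emit:
jog_arm(
  motion=[
    [[0, 0, -0.06], 0],
    [[0, 0, 0], 0],
  ],
)

```text
time: 11.0
position: [0.5198, -0.1363, 0.143]
orientation: [-0.0, 0.992, 0.127, -0.0]
contact_force: [0.8, -0.3, -2.9]
finger_gap: 0.29
```

Emit:
jog_arm(
  motion=[
    [[0, 0, -0.06], 0],
    [[0, 0, 0], 0],
  ],
)

```text
time: 11.25
position: [0.5198, -0.1366, 0.1414]
orientation: [-0.0, 0.992, 0.127, -0.0]
contact_force: [0.1, -0.2, -3.1]
finger_gap: 0.293
```

Emit:
jog_arm(
  motion=[
    [[0, 0, -0.06], 0],
    [[0, 0, 0], 0],
  ],
)

```text
time: 11.5
position: [0.5198, -0.1367, 0.1399]
orientation: [-0.0, 0.992, 0.127, -0.0]
contact_force: [-0.9, 0.6, -3.8]
finger_gap: 0.293
```

Emit:
jog_arm(
  motion=[
    [[0, 0, -0.06], 0],
    [[0, 0, 0], 0],
  ],
)

```text
time: 11.75
position: [0.5198, -0.1367, 0.1384]
orientation: [-0.0, 0.992, 0.127, -0.0]
contact_force: [0.2, 0.5, -2.9]
finger_gap: 0.292
```

Emit:
jog_arm(
  motion=[
    [[0, 0, -0.06], 0],
    [[0, 0, 0], 0],
  ],
)

```text
time: 12.0
position: [0.5198, -0.1367, 0.1369]
orientation: [-0.0, 0.992, 0.127, -0.0]
contact_force: [-1.1, 0.2, -2.5]
finger_gap: 0.289
```

Emit:
jog_arm(
  motion=[
    [[0, 0, -0.06], 0],
    [[0, 0, 0], 0],
  ],
)

```text
time: 12.25
position: [0.5198, -0.1367, 0.1354]
orientation: [-0.0, 0.992, 0.127, -0.0]
contact_force: [-0.4, 0.6, -3.6]
finger_gap: 0.293
```

Emit:
jog_arm(
  motion=[
    [[0, 0, -0.06], 0],
    [[0, 0, 0], 0],
  ],
)

```text
time: 12.5
position: [0.5198, -0.1367, 0.1339]
orientation: [-0.0, 0.992, 0.127, -0.0]
contact_force: [-0.1, -0.7, -3.1]
finger_gap: 0.285
```

Emit:
jog_arm(
  motion=[
    [[0, 0, -0.06], 0],
    [[0, 0, 0], 0],
  ],
)

```text
time: 12.75
position: [0.52, -0.1369, 0.1328]
orientation: [0.0, 0.992, 0.127, 0.0]
contact_force: [-0.4, -0.3, 2.7]
finger_gap: 0.289
```

Contact heights (TCP z) are about 0.1363 at the +y corner and 0.1331 at the −y corner, a slope of about 0.0145. Next I'll press to about 15 N and roll toward +y following that slope.

Emit:
jog_arm(
  motion=[
    [[0, 0, -0.045], 0],
    [[0, 0, 0], 0],
  ],
)

```text
time: 13.0
position: [0.5202, -0.1371, 0.132]
orientation: [0.0, 0.992, 0.127, 0.001]
contact_force: [-1.8, -0.3, 9.3]
finger_gap: 0.29
```

Emit:
jog_arm(
  motion=[
    [[-0.101, 0.387, 0.006], 0],
    [[-0.101, 0.387, 0.006], 0],
    [[-0.101, 0.387, 0.006], 0],
  ],
)

```text
time: 13.38
position: [0.5127, -0.1082, 0.1325]
orientation: [0.0, 0.992, 0.126, 0.001]
contact_force: [-1.1, -1.3, 7.9]
finger_gap: 0.293
```

Emit:
jog_arm(
  motion=[
    [[-0.101, 0.387, -0.006], 0],
    [[-0.101, 0.387, 0.0], 0],
    [[-0.101, 0.387, 0.006], 0],
    [[-0.101, 0.387, 0.006], 0],
    [[-0.101, 0.387, 0.006], 0],
  ],
)

```text
time: 14.0
position: [0.5002, -0.0597, 0.133]
orientation: [0.0, 0.992, 0.126, 0.001]
contact_force: [-0.9, -1.4, 11.3]
finger_gap: 0.289
```

Emit:
jog_arm(
  motion=[
    [[-0.101, 0.387, 0.006], 0],
    [[-0.101, 0.387, 0.006], 0],
    [[-0.101, 0.387, 0.006], 0],
    [[-0.101, 0.387, 0.006], 0],
    [[-0.101, 0.387, 0.006], 0],
  ],
)

```text
time: 14.62
position: [0.4877, -0.0112, 0.1337]
orientation: [0.0, 0.992, 0.126, 0.001]
contact_force: [-1.3, -2.8, 11.0]
finger_gap: 0.29
```

Emit:
jog_arm(
  motion=[
    [[-0.101, 0.387, 0.006], 0],
    [[-0.101, 0.387, 0.006], 0],
    [[-0.101, 0.387, 0.006], 0],
    [[-0.101, 0.387, 0.006], 0],
    [[-0.101, 0.387, 0.006], 0],
  ],
)

```text
time: 15.25
position: [0.4754, 0.0368, 0.1344]
orientation: [0.0, 0.992, 0.126, 0.001]
contact_force: [0.7, -6.7, 11.9]
finger_gap: 0.293
```

Steady at about 14 N. I'll finish the pass, then roll back slightly harder.

Emit:
jog_arm(
  motion=[
    [[-0.101, 0.387, 0.006], 0],
    [[-0.101, 0.387, 0.006], 0],
    [[-0.101, 0.387, 0.006], 0],
    [[-0.101, 0.387, 0.006], 0],
    [[-0.08, 0.31, 0.005], 0],
    [[0, 0, 0], 0],
  ],
)

```text
time: 16.0
position: [0.4629, 0.0846, 0.1351]
orientation: [-0.0, 0.992, 0.127, 0.001]
contact_force: [-1.1, -0.3, 11.5]
finger_gap: 0.29
```

Emit:
jog_arm(
  motion=[
    [[0.101, -0.387, -0.012], 0],
    [[0.101, -0.387, -0.01], 0],
    [[0.101, -0.387, -0.006], 0],
    [[0.101, -0.387, -0.006], 0],
    [[0.101, -0.387, -0.006], 0],
  ],
)

```text
time: 16.62
position: [0.4758, 0.0353, 0.1342]
orientation: [-0.0, 0.992, 0.127, 0.001]
contact_force: [-0.9, 0.5, 13.1]
finger_gap: 0.289
```

Emit:
jog_arm(
  motion=[
    [[0.101, -0.387, -0.006], 0],
    [[0.101, -0.387, -0.006], 0],
    [[0.101, -0.387, -0.006], 0],
    [[0.101, -0.387, -0.006], 0],
    [[0.101, -0.387, -0.006], 0],
    [[0.101, -0.387, -0.006], 0],
  ],
)

```text
time: 17.38
position: [0.491, -0.0229, 0.1334]
orientation: [-0.0, 0.992, 0.127, 0.001]
contact_force: [-1.2, -0.1, 12.2]
finger_gap: 0.291
```

Emit:
jog_arm(
  motion=[
    [[0.101, -0.387, -0.006], 0],
    [[0.101, -0.387, -0.006], 0],
    [[0.101, -0.387, -0.006], 0],
    [[0.101, -0.387, -0.006], 0],
    [[0.101, -0.387, -0.006], 0],
    [[0.101, -0.387, -0.006], 0],
    [[0.101, -0.387, -0.006], 0],
    [[0.101, -0.387, -0.006], 0],
    [[0.101, -0.387, -0.006], 0],
    [[0.08, -0.3, -0.005], 0],
  ],
)

```text
time: 18.62
position: [0.5158, -0.1179, 0.132]
orientation: [0.0, 0.992, 0.126, 0.001]
contact_force: [-0.3, 0.3, 12.1]
finger_gap: 0.291
```

Emit:
jog_arm(
  motion=[
    [[0, 0, 0], 0],
    [[0, 0, 0.4], 0],
    [[0, 0, 0.9], 0],
    [[0, 0, 0.9], 0],
    [[0, 0, 0.9], 0],
    [[-0.05, 0.9, 0], 0],
    [[-0.1, 0.9, 0], 0],
    [[-0.2, 0.9, 0], 0],
    [[-0.2, 0.9, 0], 0],
    [[0, 0, 0], 0],
  ],
)

```text
time: 19.88
position: [0.5003, -0.0251, 0.2083]
orientation: [-0.0, 0.992, 0.128, -0.001]
contact_force: [0.0, -0.4, -3.0]
finger_gap: 0.291
```

```bash
python3 - <<'E'
from h import *
import cv2
s=env.observe();print(s["position"])
im=env.capture("wrist")[:,:,::-1];cv2.imwrite("pics/w3.png",im)
im=env.capture("scene")[:,:,::-1]
cv2.imwrite("pics/s3.png",cv2.resize(im[165:245,200:320],(792,528),interpolation=cv2.INTER_CUBIC))
E
```

```text
[ 0.50031664 -0.02514856  0.20833691]
```

View pics/w3.png

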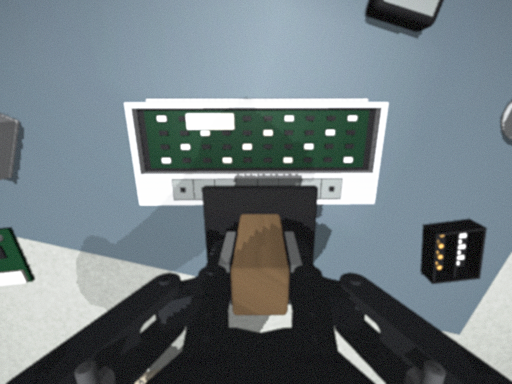

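The trim row looks like one even strip, though flushness is hard to judge from this view. The second pass read 14.8–15.8 N along the flat-to-flat line, which means nothing is standing proud. Now I'll return the roller.

Emit:
jog_arm(
  motion=[
    [[-0.138, 0.938, 0], 0.743],
    [[-0.138, 0.938, 0], 0.743],
    [[-0.138, 0.938, 0], 0.743],
    [[-0.138, 0.938, 0], 0.743],
    [[-0.138, 0.938, 0], 0.743],
    [[-0.138, 0.938, 0], 0.743],
    [[-0.138, 0.938, 0], 0.743],
    [[-0.138, 0.938, 0], 0.743],
    [[-0.138, 0.938, 0], 0.743],
    [[-0.138, 0.938, 0], 0.743],
  ],
)

```text
time: 21.22
position: [0.4664, 0.209, 0.2085]
orientation: [0.0, 0.868, 0.496, 0.0]
contact_force: [-0.5, -0.3, -2.7]
finger_gap: 0.282
```

Emit:
jog_arm(
  motion=[
    [[-0.138, 0.938, 0], 0.743],
    [[-0.138, 0.938, 0], 0.743],
    [[-0.138, 0.938, 0], 0.743],
    [[-0.138, 0.938, 0], 0.743],
    [[-0.138, 0.938, 0], 0.743],
    [[0, 0, 0], 0],
    [[0, 0, 0], 0],
    [[0, 0, 0], 0],
  ],
)

```text
time: 22.22
position: [0.4495, 0.3239, 0.2085]
orientation: [0.0, 0.758, 0.652, -0.0]
contact_force: [0.7, 0.2, -2.2]
finger_gap: 0.292
```

View pics/s3.png

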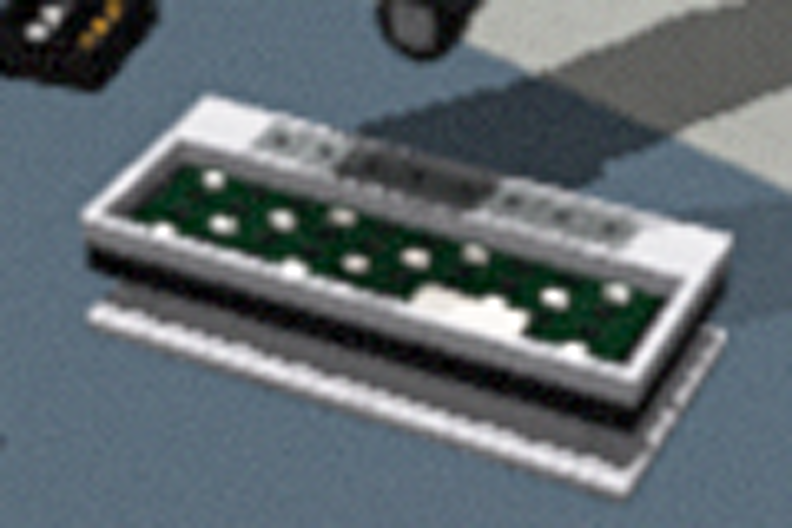

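The scene crop shows the trim flush along the whole row. I'll correct the offset and lower into the stand.

Emit:
jog_arm(
  motion=[
    [[-0.04, 0.11, 0], 0],
    [[0, 0, -0.8], 0],
    [[0, 0, -0.8], 0],
    [[0, 0, -0.8], 0],
    [[0, 0, -0.8], 0],
    [[0, 0, -0.8], 0],
    [[0, 0, -0.7], 0],
    [[0, 0, -0.3], 0],
    [[0, 0, 0], 0],
  ],
)

```text
time: 23.35
position: [0.4483, 0.3273, 0.0833]
orientation: [0.0, 0.758, 0.652, -0.0]
contact_force: [0.4, 0.8, -2.7]
finger_gap: 0.291
```

Emit:
jog_arm(
  motion=[
    [[0, 0, -0.08], 0],
    [[0, 0, 0], 0],
    [[0, 0, 0], 0],
  ],
)

```text
time: 23.72
position: [0.4484, 0.3276, 0.0819]
orientation: [-0.0, 0.758, 0.652, 0.0]
contact_force: [-0.4, -0.0, -3.6]
finger_gap: 0.289
```

Emit:
jog_arm(
  motion=[
    [[0, 0, -0.06], 0],
    [[0, 0, -0.03], 0],
    [[0, 0, 0], 0],
  ],
)

```text
time: 24.1
position: [0.4483, 0.3275, 0.0797]
orientation: [-0.0, 0.758, 0.652, 0.0]
contact_force: [-1.2, -0.3, 5.0]
finger_gap: 0.291
```

Seated: the force reversed at exactly the original grasp height. I'll open the fingers and withdraw.

Emit:
jog_arm(
  motion=[
    [[0, 0, 0], 0],
    [[0, 0, 0], 0],
    [[0, 0, 0], 0],
    [[0, 0, 0], 0],
    [[0, 0, 0], 0],
    [[0, 0, 0], 0],
    [[0, 0, 0], 0],
  ],
  hand=85,
)

```text
time: 24.98
position: [0.4483, 0.3274, 0.0793]
orientation: [0.0, 0.758, 0.652, -0.0]
contact_force: [-0.5, 0.9, 0.4]
finger_gap: 0.994
```

Emit:
jog_arm(
  motion=[
    [[0, 0, 0.4], 0],
    [[0, 0, 0.9], 0],
    [[0, 0, 0.9], 0],
    [[0, 0, 0.9], 0],
    [[0, 0, 0.9], 0],
    [[0, 0, 0.9], 0],
    [[0, 0, 0.9], 0],
    [[0, 0, 0.3], 0],
    [[0, 0, 0], 0],
    [[0, 0, 0], 0],
  ],
)

```text
time: 26.22
position: [0.4479, 0.3272, 0.231]
orientation: [0.0, 0.758, 0.652, -0.001]
contact_force: [0.5, 0.9, -0.7]
finger_gap: 0.994
```

```bash
python3 - <<'E'
from h import *
import cv2
s=env.observe();print(s["time"],s["position"],s["contact_force"],s["finger_gap"])
w=env.capture("wrist")[:,:,::-1];t=env.capture("scene")[:,:,::-1]
a=cv2.resize(w[120:230,180:330],(400,293),interpolation=cv2.INTER_CUBIC)
b=cv2.resize(t[165:275,200:420],(800,400),interpolation=cv2.INTER_CUBIC)[:300]
b=cv2.resize(t[170:270,205:405],(800,400),interpolation=cv2.INTER_CUBIC)
o=np.zeros((600,800,3),np.uint8);o[:400]=b;o[400:,:400]=cv2.resize(a,(400,293))[50:250];cv2.imwrite("pics/f.png",o)
E
```

```text
26.225 [0.44786938 0.32719256 0.23104363] [ 0.4759093   0.85540894 -0.70890047] 0.9944973245190398
```

View pics/f.png

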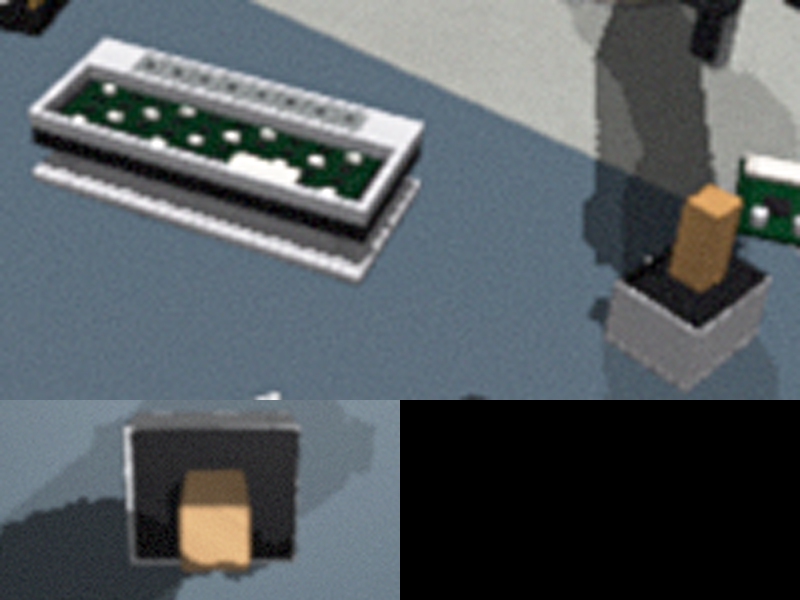

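The roller sits flat in its stand, the trim strip looks flush and the gripper is clear, so I'm handing in.

```bash
python3 -c "
from cell import env
print(env.sign_off())"
```

```text
the job is handed in; nothing more can be done
None
```

I rolled the trim row from end to end and back, put the roller back in its stand and handed the job in at about 26 s. The sign-off gives no verdict.

- **Height and tilt:** I touched both corner flats with the roller first. The rim is about 8.6 mm above nominal at the +y corner and 5.4 mm above at the −y corner, a slope of about 0.014 rad. The higher rim also explained a 5 mm disagreement between the top and wrist cameras.
- **Rolling:** The first pass ran from −y to +y at about 11–15 N, and the second ran back at about 15–16 N. These forces are sampled at the end of each move, not recorded continuously.
- **Trim:** On the second pass the force was the same over the trim as on the flats, at the three places sampled, so no piece there stood proud. The last scene picture shows an even, flush strip, but I did not measure each piece.
- **Roller:** It seated at the same height it was grasped at. The last pictures show it upright with its flange flat on the stand's top and the gripper clear of it.
- **Other things on the bench:** I never drove the arm near them and felt no unexpected force, but I did not measure their positions again at the end.

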